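Clamp a sharpening stone in its holder

ROBOT

A 6-joint arm with a two-finger parallel gripper is mounted at the origin on a cart in front of the work surface, level with it; the furniture and walls round the work are solid. World frame = base frame: x ahead of the robot, y to its left, z up, the work surface at z = 0. Lengths are in m, angles in rad, forces in N, time in s.
With the tool pointing down it reaches from about 0.3 to 0.95 m from the base axis. Payload 3.1 kg.
Tool frame: the origin (TCP) lies at the very end of the fingers, on their centre line; the grasp point (between the pads) lies 19 mm behind it; z points along the fingers, y is the line along which they close (so a half turn about z gives the same grasp; the last joint's range is limited). The gripper opens to 85 mm and grips with 20 to 120 N. Pads are 22 mm wide; open, the fingers measure 114 mm over their backs; the gripper's body (76 mm by 85 mm) begins 54 mm behind the grasp point. The pads swing forward as they close: fully open they stand 13 mm farther back than shut.
Start: joints at [-1.245, 0.308, 1.634, -0, 1.2, -0.07], TCP at [0.241, -0.577, 0.231] pointing down, gripper open.
Joint ranges: [-3.06, 3.06], [-0.79, 1.96], [0.05, 2.63], [-1.19, 4.34], [0.05, 2.64], [-2.94, 2.94]. Speed limits (rad/s): [2.79, 2.79, 3.14, 3.14, 3.14, 3.14].

INTERFACE

Orientations are given as [roll, pitch, yaw] about the fixed x, y, z axes, in that order (R = Rz(yaw) Ry(pitch) Rx(roll)).
In Python, from rig import manip gives the robot as it stands. The module is installed in compiled form; this text tells all that it offers.
- The arm moves only by the shell command python3 -m pendant 'ROWS' [OPENING]. ROWS is JSON, a list of rows, each an object with "translation": the shift along the tool's x, y, z in cm, a list of three; "yaw": the turn about the tool's z in degrees. In form: [{"translation": [dx, dy, dz], "yaw": yaw}, ...]. A call has 1 to 20 rows; each row is the pose to reach, as a shift and turn from the pose commanded when the call began, along the tool's axes at that moment; what a row does not reach only later rows make up. A row lasts 1/10 s, in which the tool goes at most 50 mm and 8.59 degrees, less where a joint would pass 70% of its speed; a pose out of reach is approached as far as the arm can. A call with a gripper value outside its range is refused whole. OPENING is the finger opening in cm, from 0 to 8.54, set as the call begins (- or left out, the last holds). The fingers move at their own pace and stop on an object; the grip force is fixed at half the most. Time passes only in rows, so rows that repeat a pose let the fingers close. It gives the time, the measured TCP pose, the force, the opening and the grip force at its end, in the units of the state.
- manip.observe(): the state, without advancing time (a new reading comes with each control period).
- manip.read_camera(name): name is "scene" or "top" or "wrist"; returns a dict with "img" (400x640x3 uint8, red, green, blue), "z_map" (400x640 float32, m along the optical axis (not along the pixel's ray), 0 where there is no reading), "fx", "fy", "cx", "cy" (pixels), "world_to_cam" (4x4, takes a point from world to camera coordinates); the wrist camera has in their place "T_tool_cam" (4x4, takes a point from camera to tool coordinates, whose origin is the TCP and whose axes are the flange's). Camera axes: x right, y up, looking along -z (the intrinsics and any distortion apply to the point x, -y, -z); pixel columns grow to the right and rows downward; lengths in m; the calibration is good to about 2 mm. A picture is of the moment at which its call begins: read the wrist's pose just before it.
- manip.sign_off(): hands the job in; it is judged then, once.
The state is a dict: "clock": time; "q": joint angles; "qd": joint speeds; "joint_efforts": joint torques, N m; "tool_pos": TCP position; "eef_rot": TCP orientation; "contact_force": force on the tool from outside, world axes, zero at the start; "torque": the same for the moment, N m; "gripper_width": opening from 0.0 (shut) to 1.0 (fully open); "finger_force": force on a finger pad.
Only numpy, scipy, OpenCV 4.12 (cv2) and the standard library are available. Lean on these libraries where they do the work, as an engineer would, in place of code of your own. Each camera call takes 0.05 s, during which the arm holds its last target. There are 200 camera calls.

TASK

Get the sharpening stone ready for sharpening the kitchen knives: lay it grey side up in the bed of its holder and push it under the raised clamp foot, fully home against the end stop. Then take the T-handle and turn it clockwise until you feel the resistance rise clearly and the stone is firmly clamped, but do not force it further, and let go. Leave the other things on the worktop where they stand.

Things in the scene. Friction and masses are not known exactly. Their poses are not given: they have to be found in the camera images.
- sharpening_stone: Sharpening stone, a block 180 x 50 x 30 mm, 0.3 to 0.6 kg, grey upper layer on a terracotta lower layer; it lies flat, grey side up. Origin at the centre of its underside; x along its length, y across its width (50 mm), z up. Both ends are alike.
- stone_holder: Fixed holder: wooden base 245 x 92 mm, blue C-shaped clamp frame at one end. Origin at worktop level below the end stop's face; z up, x points from the stop along the bed. The bed, 20 mm up, runs to x = 195 mm. The frame's face at x = 0 is the end stop; it reaches back to x = -40 mm. Its arm, 44 mm wide, overhangs the bed to x = 40 mm, from 83 to 105 mm up (collar to 111 mm).
- bed_home (a point): Point on the bed where the stone's origin lies when fully home (holder x = 90 mm, y = 0, 20 mm up); axes as the holder's, the stone's length along x. The stone can be set down about 45 mm farther out (+x), clear of foot and T-handle, then pushed home.
- bed_guides (a point): Middle of the bed between four aluminium side guides (holder x = 110 mm, y = 0, 20 mm up). Guides rise 7 mm above the bed at holder x = 45 to 70 and 150 to 175 mm on both sides, 57 mm apart inside (3.5 mm to spare each side of the stone); between them and at the outer end the bed is open.
- clamp_foot: Clamp foot, a sprung black rubber disc 28 mm across under the frame's arm, on the vertical screw axis at holder x = 22 mm, y = 0; it does not turn. It sinks 4 mm per rad of the screw; after it meets the stone its force rises gradually. This origin lies 58.5 mm below the centre of the disc's underside.
- foot_face (a point): Centre of the underside of the clamp foot: 58.5 mm above the worktop at screw 0, which is 8.5 mm above the top of a stone lying in the bed.
- tee_grip (a point): Centre of the T-handle's bar, on the vertical screw axis; x along the bar, z up. Steel bar 12 mm thick, with black balls of 18 mm at both ends (94 mm over all), on top of a 12 mm upright spindle. It is 155 mm above the worktop at screw 0 and sinks 4 mm per rad.
- clamp_screw (a joint): Turn of the T-handle, 0 to 4.9 rad; grows clockwise seen from above (tightening). Starts between 0 and 1.0, stays where left. Friction 0.42 N m, not felt at a standstill. The foot meets the stone in the bed at 2.1; from there the screw pushes back, turning or held still, with 0.16 N m per rad. Firmly clamped (20 N or more) from 2.65, forced too far (over 90 N) beyond 4.3; 3.1 to 3.6 is good.
- tin: Bystander: food tin, 75 mm across, 58 mm high. Origin at the centre of its underside.
- mug: Bystander: green and white mug, 86 mm across, 88 mm high, with a handle. Origin at the centre of its underside.
- spice_a: Bystander: spice jar with a dark cap, 44 mm across, 105 mm high. Origin at the centre of its underside.
- mill: Bystander: clear shaker with a grey cap, 44 mm across, 90 mm high. Origin at the centre of its underside.

How it is judged:
On the way, in this order (a step that is already met when the one before it is completed fails the run):
1. the stone lies in the bed, home against the end stop, with the foot not yet pressing on it (x of sharpening_stone in the frame of stone_holder between 0.085 and 0.095 m and y of sharpening_stone in the frame of stone_holder between -0.006 and 0.006 m and z of sharpening_stone in the frame of stone_holder between 0.015 and 0.024 m and angle between the x axis of sharpening_stone and the x axis of stone_holder, either way round below 0.07 rad and angle between sharpening_stone's own z axis and vertical below 0.06 rad and contact force between clamp_foot and sharpening_stone below 5 N), for 0.2 s.
2. the foot clamps the stone with 20 N or more (x of sharpening_stone in the frame of stone_holder between 0.085 and 0.095 m and y of sharpening_stone in the frame of stone_holder between -0.006 and 0.006 m and z of sharpening_stone in the frame of stone_holder between 0.015 and 0.024 m and angle between the x axis of sharpening_stone and the x axis of stone_holder, either way round below 0.07 rad and angle between sharpening_stone's own z axis and vertical below 0.06 rad and contact force between clamp_foot and sharpening_stone above 20 N), for 0.2 s.
At the end, for the whole second after the job is handed in: The stone lies flat in the bed of the holder, within 5 mm of fully home against the end stop, within 6 mm of the middle and in line with the bed (0.07 rad), and the foot presses on it with 20 to 90 N; the stone and the screw are at rest (all of step 2 and contact force between clamp_foot and sharpening_stone below 90 N and linear speed of sharpening_stone below 0.01 m/s and velocity of joint clamp_screw between -0.05 and 0.05 rad/s); the robot touches nothing.
It fails at once if a bystander is moved by more than 30 mm (distance of any of tin, mug, spice_a, mill from where it was at the start of the episode above 0.03 m).
It also fails if it takes over 64 s, if anything falls off the work surface, if the arm or the gripper's body presses on something with over 40 N, if the wrist force passes 120 N, or if a joint passes its speed limit or range.

## Working session

There is one attempt and no reset: what is moved stays moved. The work goes in short steps, Python scripts to look and compute and a shell command to move; the robot and the scene stay as the last step left them, time stands still between calls to the robot, and variables do not carry over. Pictures are saved under pics/ and viewed, at most 10 in all, crops included, and the job is handed in when it is done.

```bash
mkdir -p pics; cat > h.py <<'E'
import numpy as np, cv2
from rig import manip
def cam(n):
    s=manip.observe(); c=manip.read_camera(n); c['s']=s; return c
def save(n,c,crop=None):
    im=c['img'][:,:,::-1]
    cv2.imwrite(f'pics/{n}.png',im)
def Rt(s):
    r,p,y=s['eef_rot']
    from scipy.spatial.transform import Rotation as R
    T=np.eye(4);T[:3,:3]=R.from_euler('xyz',[r,p,y]).as_matrix();T[:3,3]=s['tool_pos'];return T
def c2w(c):
    return np.linalg.inv(c['world_to_cam']) if 'world_to_cam' in c else Rt(c['s'])@c['T_tool_cam']
def cloud(c):
    z=c['z_map'];v,u=np.mgrid[:z.shape[0],:z.shape[1]]
    P=np.stack([(u-c['cx'])/c['fx']*z,-(v-c['cy'])/c['fy']*z,-z,np.ones_like(z)],-1)@c2w(c).T
    P=P[...,:3];P[z<=0]=np.nan;return P
E
python3 - <<'E'
from h import *
s=manip.observe();print({k:np.round(v,3) for k,v in s.items()})
for n in('scene','top'):
    c=cam(n);save(n+'0',c);print(n,[k for k in c],c['fx'],c2w(c).round(3).tolist());np.save(n+'.npy',cloud(c))
E
```

```text
{'clock': np.float64(0.0), 'q': array([-1.245,  0.309,  1.635, -0.   ,  1.2  , -0.07 ]), 'qd': array([-0.001,  0.   , -0.001,  0.002,  0.001,  0.001]), 'joint_efforts': array([ 2.0000e-03, -4.1525e+01, -2.7666e+01,  0.0000e+00,  1.0000e-02,
       -0.0000e+00]), 'tool_pos': array([ 0.241, -0.576,  0.23 ]), 'eef_rot': array([-3.139, -0.   ,  0.396]), 'contact_force': array([ 0.067, -0.597, -0.397]), 'torque': array([0.023, 0.001, 0.013]), 'finger_force': np.float64(0.0), 'gripper_width': np.float64(0.997)}
scene ['img', 'z_map', 'fx', 'fy', 'cx', 'cy', 'world_to_cam', 's'] 384.48572468623996 [[-0.909, 0.281, -0.308, 0.229], [-0.417, -0.623, 0.662, 0.684], [-0.006, 0.73, 0.683, 0.891], [0.0, 0.0, 0.0, 1.0]]
top ['img', 'z_map', 'fx', 'fy', 'cx', 'cy', 'world_to_cam', 's'] 438.1713029423272 [[-0.015, 0.996, -0.083, 0.489], [-1.0, -0.014, 0.009, -0.056], [0.008, 0.083, 0.997, 1.262], [0.0, 0.0, 0.0, 1.0]]
```

```bash
ls pics
```

```text
scene0.png
top0.png
```

View pics/top0.png

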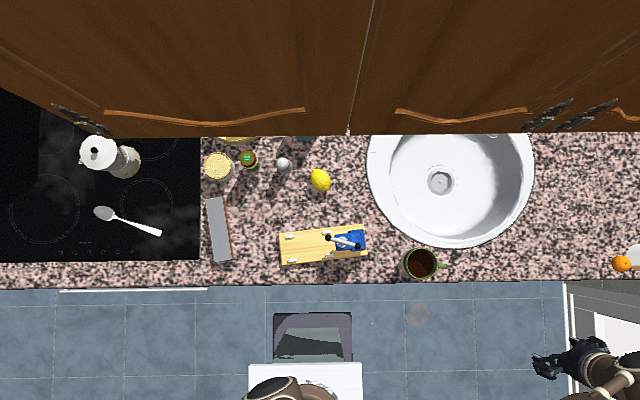

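View pics/scene0.png

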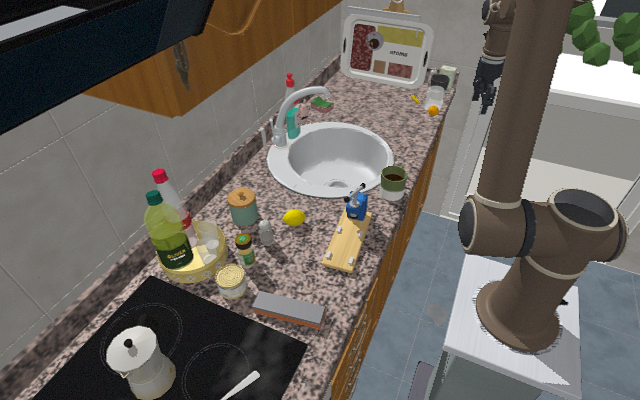

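The top view shows the stone at about (218,230), the holder from (280,250) to (368,240) with its stop end on the right, the T-handle at (343,241), the mug at (420,263), and the tin, spice and mill behind. The scene view agrees. Now I'll measure them.

```bash
cat > m.py <<'E'
from h import *
from rig import manip
def rect(P): 
    (c,(w,h),a)=cv2.minAreaRect((P[:,:2]*1000).astype(np.float32)); 
    b=cv2.boxPoints((c,(w,h),a)); e=b[1]-b[0]; f=b[2]-b[1]; L=e if np.linalg.norm(e)>np.linalg.norm(f) else f
    return np.round(c,1),round(w,1),round(h,1),'long axis deg',round(np.degrees(np.arctan2(L[1],L[0])),2)
E
python3 - <<'E'
from m import *
T=np.load('top.npy');S=np.load('scene.npy')
ti=cv2.imread('pics/top0.png');si=cv2.imread('pics/scene0.png')
for n,P,im in(('top',T,ti),('scene',S,si)):
    x,y,z=P[...,0],P[...,1],P[...,2]
    print(n,'table z',np.nanmedian(z[(abs(x-.35)<.03)&(abs(y-.12)<.06)]) )
    p0=T[230,218]; 
    m=(np.hypot(x-p0[0],y-p0[1])<.13)&(z>.024)&(z<.045)&(y>.13)
    print('stone',p0,m.sum(),np.nanmedian(z[m]),rect(P[m]))
    p1=T[245,300];m=(np.hypot(x-p1[0],y-p1[1])<.25)&(z>.013)&(z<.024)
    hsv=cv2.cvtColor(im,cv2.COLOR_BGR2HSV);ye=(hsv[...,0]>12)&(hsv[...,0]<32)&(hsv[...,1]>80)&m&(y<.15)
    print('base',p1,ye.sum(),np.nanmedian(z[ye]),rect(P[ye]))
    m=(np.hypot(x-p1[0],y-p1[1])<.25)&(z>.08)&(z<.108)&(hsv[...,0]>100)&(hsv[...,0]<125)&(hsv[...,1]>100)
    print('arm',m.sum(),np.nanmedian(z[m]),rect(P[m]))
    m=(np.hypot(x-p1[0],y-p1[1])<.25)&(z>.135)&(z<.175)
    print('bar',m.sum(),np.nanmedian(z[m]),np.nanpercentile(z[m],95),rect(P[m]))
for u,v,n in((218,165,'tin'),(249,157,'spice'),(283,163,'mill'),(420,262,'mug'),(320,180,'lemon'),(300,115,'cab')): print(n,T[v,u].round(3))
E
```

```text
top table z -0.001581920489139521
stone [0.52953669 0.23716813 0.02940357] 1162 0.029989756552570634 (array([532.9, 237.2]), 179.6, 51.6, 'long axis deg', np.float32(8.92))
base [0.48413641 0.00824525 0.01955631] 1878 0.019669479358401465 (array([486.1, -56.1]), 92.0, 245.2, 'long axis deg', np.float32(-84.03))
arm 300 0.10474333188196039 (array([570.3,  -7.2]), 374.0, 81.5, 'long axis deg', np.float32(58.57))
bar 193 0.15844366790160236 0.16256416888624342 (array([ 491.4, -105.4]), 91.8, 17.0, 'long axis deg', np.float32(72.89))
scene table z -0.13434176094326533
stone [0.52953669 0.23716813 0.02940357] 1289 0.029870017336237065 (array([532.9, 238. ]), 180.2, 54.2, 'long axis deg', np.float32(8.69))
base [0.48413641 0.00824525 0.01955631] 1560 0.01973948130548875 (array([566.8, -46.1]), 254.7, 247.2, 'long axis deg', np.float32(5.85))
arm 235 0.10322656413425113 (array([ 490.6, -124.9]), 53.9, 80.8, 'long axis deg', np.float32(-79.63))
bar 137 0.1575378707948577 0.16157276342512522 (array([ 490.4, -103.6]), 90.7, 15.4, 'long axis deg', np.float32(74.0))
tin [0.71  0.232 0.054]
spice [0.72  0.137 0.107]
mill [0.707 0.049 0.086]
mug [ 0.433 -0.323  0.051]
lemon [ 0.663 -0.051  0.054]
cab [ 0.66  -0.028  0.688]
```

```bash
cat >> h.py <<'E'
def go(x,y,z,hd,s=None):
    s=s or manip.observe();T=Rt(s)
    d=T[:3,:3].T@(np.array([x,y,z])-s['tool_pos'])*100
    cur=np.degrees(np.arctan2(T[1,0],T[0,0])); yaw=-((hd-cur+180)%360-180)
    print('translation',d.round(2),'yaw',round(yaw,2),'cur',s['tool_pos'].round(4),round(cur,2),'t',s['clock'])
E
python3 -c "
from h import *
go(.533,.2375,.20,8.8)"
```

```text
translation [ 58.33 -63.78   3.16] yaw 13.88 cur [ 0.2407 -0.576   0.2302] 22.68 t 0.1
```

```bash
python3 -m pendant '[{"translation":[5,-5,0],"yaw":2},{"translation":[58.3,-63.8,3.2],"yaw":13.9},{"translation":[58.3,-63.8,3.2],"yaw":13.9},{"translation":[58.3,-63.8,3.2],"yaw":13.9},{"translation":[58.3,-63.8,3.2],"yaw":13.9},{"translation":[58.3,-63.8,3.2],"yaw":13.9},{"translation":[58.3,-63.8,3.2],"yaw":13.9},{"translation":[58.3,-63.8,3.2],"yaw":13.9},{"translation":[58.3,-63.8,3.2],"yaw":13.9},{"translation":[58.3,-63.8,3.2],"yaw":13.9},{"translation":[58.3,-63.8,3.2],"yaw":13.9},{"translation":[58.3,-63.8,3.2],"yaw":13.9},{"translation":[58.3,-63.8,3.2],"yaw":13.9},{"translation":[58.3,-63.8,3.2],"yaw":13.9},{"translation":[58.3,-63.8,3.2],"yaw":13.9},{"translation":[58.3,-63.8,3.2],"yaw":13.9},{"translation":[58.3,-63.8,3.2],"yaw":13.9},{"translation":[58.3,-63.8,3.2],"yaw":13.9},{"translation":[58.3,-63.8,3.2],"yaw":13.9},{"translation":[58.3,-63.8,3.2],"yaw":13.9}]' 8.5
python3 - <<'E'
from m import *
c=cam('wrist');save('w1',c);P=cloud(c);x,y,z=P[...,0],P[...,1],P[...,2]
m=(z>.022)&(z<.045)&(np.hypot(x-.533,y-.237)<.12)
print('stone',m.sum(),np.nanmedian(z[m]),rect(P[m]),c['s']['q'].round(2))
go(.533,.2375,.006,8.8)
E
```

```text
clock: 2.1
tool_pos: [0.532, 0.2359, 0.1985]
eef_rot: [3.14, 0.002, 0.154]
contact_force: [-0.5, 0.5, 0.1]
gripper_width: 0.991
finger_force: 0.0
stone 6937 0.028919307368777847 (array([533.5, 237.6]), 178.1, 50.1, 'long axis deg', np.float32(9.11)) [ 0.34  0.26  1.76 -0.    1.12  1.76]
translation [ 0.16 -0.22 19.27] yaw -0.06 cur [0.5321 0.2353 0.1987] 8.74 t 2.15
```

View pics/w1.png

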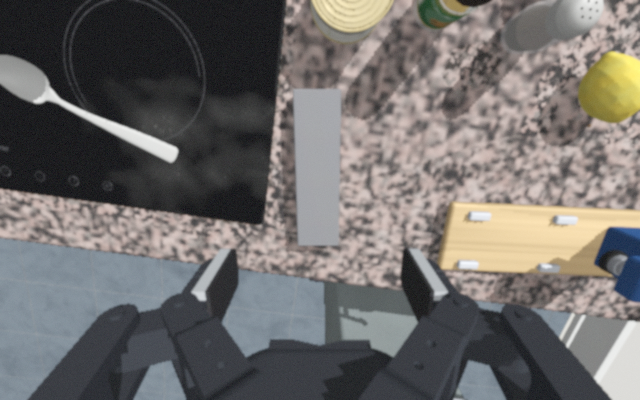

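The wrist view shows the stone centred between the fingers (columns 295–340, rows 88–245). The hob edge is close on the left at column 275, so I'll pre-close the fingers a little and descend.

```bash
python3 -m pendant '[{"translation":[0.15,-0.2,4],"yaw":-0.2},{"translation":[0.15,-0.2,8],"yaw":-0.2},{"translation":[0.15,-0.2,12],"yaw":-0.2},{"translation":[0.15,-0.2,15],"yaw":-0.2},{"translation":[0.15,-0.2,17],"yaw":-0.2},{"translation":[0.15,-0.2,18.5],"yaw":-0.2},{"translation":[0.15,-0.2,19.2],"yaw":-0.2},{"translation":[0.15,-0.2,19.2],"yaw":-0.2}]' 6.5
python3 -m pendant '[{"translation":[0,0,0],"yaw":0},{"translation":[0,0,0],"yaw":0},{"translation":[0,0,0],"yaw":0},{"translation":[0,0,0],"yaw":0},{"translation":[0,0,0],"yaw":0},{"translation":[0,0,0],"yaw":0}]' 3
python3 -m pendant '[{"translation":[0,0,-3],"yaw":0},{"translation":[0,0,-7],"yaw":0},{"translation":[0,0,-11],"yaw":0},{"translation":[0,0,-14],"yaw":0},{"translation":[0,0,-14],"yaw":0},{"translation":[0,0,-14],"yaw":0}]'
python3 - <<'E'
from h import *
s=manip.observe();print(s['finger_force'],s['gripper_width'])
go(.4796,.0061,.15,95.97)
E
```

```text
clock: 2.95
tool_pos: [0.5337, 0.238, 0.0069]
eef_rot: [3.141, 0.001, 0.156]
contact_force: [0.8, 0.3, 0.5]
gripper_width: 0.759
finger_force: 0.0
clock: 3.55
tool_pos: [0.5355, 0.2392, 0.0089]
eef_rot: [-3.142, -0.003, 0.157]
contact_force: [0.3, -2.1, 5.8]
gripper_width: 0.57
finger_force: 66.9
clock: 4.15
tool_pos: [0.5331, 0.2389, 0.1462]
eef_rot: [-3.142, 0.001, 0.157]
contact_force: [-0.2, -1.0, -5.1]
gripper_width: 0.569
finger_force: 65.7
65.66943526268005 0.5688578753850057
translation [-8.92 22.16 -0.37] yaw -86.98 cur [0.5331 0.2389 0.1462] 8.99 t 4.15
```

```bash
python3 -c "
from h import *
go(.4728,.0707,.15,95.97)"

```

```text
translation [-8.58 15.67 -0.37] yaw -86.98 cur [0.5331 0.2389 0.1462] 8.99 t 4.15
```

```bash
python3 -m pendant '[{"translation":[-1,2,0],"yaw":-4},{"translation":[-2,4,0],"yaw":-12},{"translation":[-3,6,0],"yaw":-20},{"translation":[-4,8,0],"yaw":-28},{"translation":[-5,10,0],"yaw":-36},{"translation":[-6,12,0],"yaw":-44},{"translation":[-7,14,0],"yaw":-52},{"translation":[-8,15,0],"yaw":-60},{"translation":[-8.6,15.7,0],"yaw":-68},{"translation":[-8.6,15.7,0],"yaw":-76},{"translation":[-8.6,15.7,0],"yaw":-83},{"translation":[-8.6,15.7,0],"yaw":-87},{"translation":[-8.6,15.7,0],"yaw":-87},{"translation":[-8.6,15.7,0],"yaw":-87},{"translation":[-8.6,15.7,0],"yaw":-87}]'
python3 - <<'E'
from m import *
c=cam('wrist');save('w2',c);P=cloud(c);x,y,z=P[...,0],P[...,1],P[...,2]
d=np.array([-.104,.9946])
print('stone z',np.nanmedian(z[(z>.1)&(z<.2)]))
m=(z>.1)&(z<.2)&(abs(x-.473)<.05)&(abs(y-.07)<.1);print(rect(P[m]))
hsv=cv2.cvtColor(c['img'],cv2.COLOR_RGB2HSV)
m=(z>.013)&(z<.024)&(hsv[...,0]>12)&(hsv[...,0]<32)&(hsv[...,1]>60)&(abs(x-.486)<.09)&(abs(y+.056)<.15)
print('base',m.sum(),np.nanmedian(z[m]),rect(P[m]))
go(.4796,.0061,.05,95.97)
E
```

```text
clock: 5.65
tool_pos: [0.4725, 0.0705, 0.1459]
eef_rot: [-3.139, -0.0, 1.674]
contact_force: [-0.1, 0.3, -5.6]
gripper_width: 0.569
finger_force: 65.6
stone z 0.16597243941260423
(array([474.8,  92. ]), 138.2, 95.8, 'long axis deg', np.float32(78.96))
base 0 nan (array([0., 0.]), 0.0, 0.0, 'long axis deg', np.float32(0.0))
translation [-6.47  0.02  9.63] yaw -0.03 cur [0.4729 0.0705 0.1463] 95.94 t 5.7
  return np.nanmean(a, axis, out=out, keepdims=keepdims)
```

View pics/w2.png

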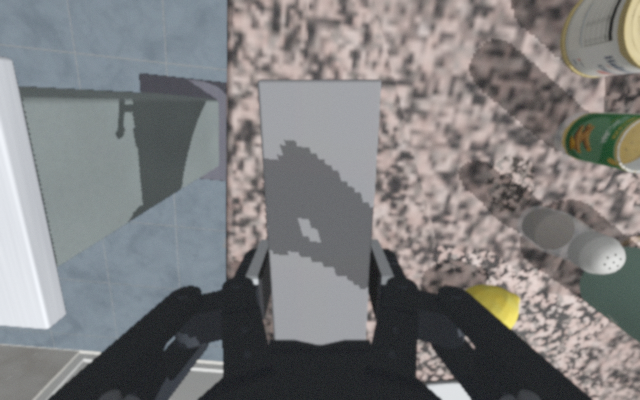

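The wrist view shows the stone held straight, with its far end at row 80 and columns 262–380. I'll lower it outside the holder and re-check the holder's line in the saved scene cloud.

```bash
python3 -m pendant '[{"translation":[0,0,3],"yaw":0},{"translation":[0,0,7],"yaw":0},{"translation":[0,0,9.5],"yaw":0},{"translation":[0,0,9.5],"yaw":0}]'
python3 - <<'E'
from m import *
for n in('top','scene'):
    P=np.load(n+'.npy');im=cv2.imread(f'pics/{n}0.png');hsv=cv2.cvtColor(im,cv2.COLOR_BGR2HSV)
    x,y,z=P[...,0],P[...,1],P[...,2]
    m=(z>.014)&(z<.024)&(hsv[...,1]>80)&(hsv[...,0]>12)&(hsv[...,0]<32)&(abs(x-.486)<.065)&(abs(y+.056)<.14)
    print(n,'base',m.sum(),rect(P[m]))
    d=np.array([-.104,.9946]);nn=np.array([.9946,.104])
    Q=P[...,:2]-[.4936,-.1282];a=Q@d;b=Q@nn
    for g in((45,70),(150,175)):
        m=(z>.0235)&(z<.031)&(a>g[0]/1e3-.005)&(a<g[1]/1e3+.005)&(abs(b)<.046)
        for sgn in(1,-1):
            k=m&(b*sgn>0)
            print('guide',g,k.sum(),np.median(a[k]).round(4),np.median(b[k]).round(4))
go(.4796,.0061,.05,95.97)
E
```

```text
clock: 6.1
tool_pos: [0.4692, 0.0702, 0.0486]
eef_rot: [-3.132, -0.0, 1.675]
contact_force: [-0.7, -0.6, -5.5]
gripper_width: 0.568
finger_force: 65.4
top base 1864 (array([486.2, -56.3]), 92.0, 244.6, 'long axis deg', np.float32(-84.05))
guide (45, 70) 32 0.059 0.0336
guide (45, 70) 44 0.0558 -0.0293
guide (150, 175) 36 0.1627 0.0329
guide (150, 175) 38 0.1629 -0.0322
scene base 1520 (array([486. , -54.3]), 92.1, 247.1, 'long axis deg', np.float32(-83.98))
guide (45, 70) 21 0.0592 0.0334
guide (45, 70) 23 0.0611 -0.0342
guide (150, 175) 27 0.165 0.0328
guide (150, 175) 27 0.1656 -0.0334
translation [-6.49  0.37 -0.15] yaw -0.02 cur [0.4692 0.0702 0.0486] 95.95 t 6.1
```

```bash
python3 -m pendant '[{"translation":[0,0,0],"yaw":0},{"translation":[-1.5,0,0],"yaw":0},{"translation":[-4,0,0],"yaw":0},{"translation":[-6,0,0],"yaw":0},{"translation":[-6.4,0,0],"yaw":0},{"translation":[-6.4,0,0],"yaw":0},{"translation":[-6.4,0,0],"yaw":0},{"translation":[-6.4,0,0],"yaw":0}]'
python3 -c "
from h import *
go(.4799,.0066,.0305,95.97)"
```

```text
clock: 6.9
tool_pos: [0.4805, 0.0075, 0.0528]
eef_rot: [3.141, -0.0, 1.676]
contact_force: [0.7, 0.8, -5.6]
gripper_width: 0.569
finger_force: 65.6
translation [-0.08 -0.07  2.23] yaw 0.05 cur [0.4805 0.0075 0.0528] 96.02 t 6.9
```

```bash
python3 -m pendant '[{"translation":[0,-0.05,1],"yaw":0},{"translation":[0,-0.05,1.8],"yaw":0},{"translation":[0,-0.05,2.15],"yaw":0},{"translation":[0,-0.05,2.3],"yaw":0},{"translation":[0,-0.05,2.3],"yaw":0},{"translation":[0,-0.05,2.3],"yaw":0}]'
python3 -c "
from h import *
go(.4799,.0066,.0305,95.97)"
```

```text
clock: 7.5
tool_pos: [0.48, 0.0068, 0.029]
eef_rot: [3.141, 0.0, 1.675]
contact_force: [0.5, 0.3, -5.2]
gripper_width: 0.566
finger_force: 65.6
translation [-0.02 -0.01 -0.15] yaw 0.01 cur [0.48   0.0068 0.029 ] 95.98 t 7.5
```

```bash
python3 -m pendant '[{"translation":[0,0,0.1],"yaw":0},{"translation":[0,0,0.2],"yaw":0},{"translation":[0,0,0.2],"yaw":0},{"translation":[0,0,0.2],"yaw":0}]'
```

```text
clock: 7.9
tool_pos: [0.4801, 0.0067, 0.0288]
eef_rot: [-3.141, -0.0, 1.675]
contact_force: [-5.2, 1.1, 10.1]
gripper_width: 0.572
finger_force: 67.4
```

Down on the bed. Release, raise, and look.

```bash
python3 -m pendant '[{"translation":[0,0,0],"yaw":0},{"translation":[0,0,0],"yaw":0},{"translation":[0,0,0],"yaw":0},{"translation":[0,0,0],"yaw":0}]' 7
python3 -m pendant '[{"translation":[0,0,-2],"yaw":0},{"translation":[0,0,-5],"yaw":0},{"translation":[4,0,-9],"yaw":0},{"translation":[8,0,-12],"yaw":0},{"translation":[12,0,-12],"yaw":0},{"translation":[15,0,-12],"yaw":0},{"translation":[15,0,-12],"yaw":0},{"translation":[15,0,-12],"yaw":0}]' 2.5
python3 - <<'E'
from m import *
d=np.array([-.104,.9946]);nn=np.array([.9946,.104])
for n in('top','scene'):
    c=cam(n);save(n+'1',c);P=cloud(c);z=P[...,2]
    Q=P[...,:2]-[.4936,-.1282];a=Q@d;b=Q@nn
    m=(z>.04)&(z<.057)&(a>.035)&(a<.25)&(abs(b)<.045)
    print(n,m.sum(),np.nanmedian(z[m]),rect(np.stack([a[m],b[m]],1)))
o=np.array([.4936,-.1282])
p=o+d*.25;go(p[0],p[1],.035,95.97)
E
```

```text
clock: 8.3
tool_pos: [0.4802, 0.0067, 0.0273]
eef_rot: [3.141, 0.0, 1.675]
contact_force: [0.2, 0.6, 0.2]
gripper_width: 0.819
finger_force: 0.0
clock: 9.1
tool_pos: [0.4639, 0.1563, 0.1471]
eef_rot: [-3.141, 0.001, 1.677]
contact_force: [-0.1, -0.4, -0.5]
gripper_width: 0.293
finger_force: 0.0
top 1133 0.05022407730480061 (array([133.4,  -0.2]), 49.9, 179.7, 'long axis deg', np.float32(-0.13))
scene 420 0.04967713153405312 (array([133.6,  -0.6]), 49.7, 183.2, 'long axis deg', np.float32(-0.11))
translation [-3.48  0.02 11.18] yaw -0.02 cur [0.4639 0.1551 0.1468] 95.95 t 9.2
```

View pics/top1.png

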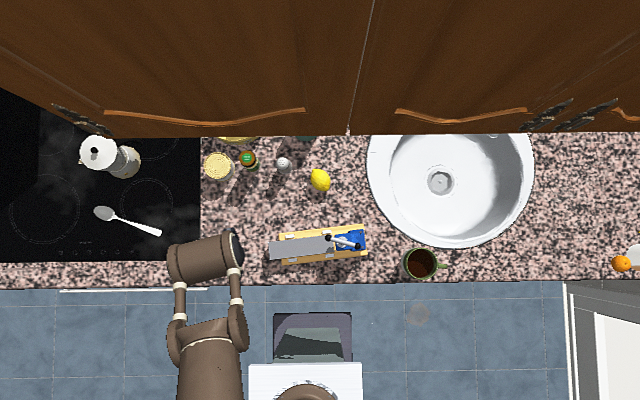

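The stone lies in the bed, aligned, at holder x ≈ 133.5 mm. Now lower the fingers behind its outer end and push.

```bash
python3 -m pendant '[{"translation":[-1,0,4],"yaw":0},{"translation":[-3,0,8],"yaw":0},{"translation":[-3.5,0,11],"yaw":0},{"translation":[-3.5,0,11.9],"yaw":0},{"translation":[-4.5,0,11.9],"yaw":0},{"translation":[-5.5,0,11.9],"yaw":0},{"translation":[-6.2,0,11.9],"yaw":0},{"translation":[-6.8,0,11.9],"yaw":0},{"translation":[-7.4,0,11.9],"yaw":0},{"translation":[-7.9,0,11.9],"yaw":0},{"translation":[-8.3,0,11.9],"yaw":0},{"translation":[-8.6,0,11.9],"yaw":0},{"translation":[-8.8,0,11.9],"yaw":0},{"translation":[-8.8,0,11.9],"yaw":0}]'
python3 -c "
from h import *
s=manip.observe();print((s['tool_pos'][:2]-[.4936,-.1282])@[-.104,.9946])"
```

```text
clock: 10.6
tool_pos: [0.4748, 0.0688, 0.0297]
eef_rot: [3.138, -0.001, 1.675]
contact_force: [-0.6, 4.5, 3.1]
gripper_width: 0.292
finger_force: 2.3
0.19793047865059418
```

```bash
python3 -m pendant '[{"translation":[-0.2,0,0],"yaw":0},{"translation":[-0.4,0,0],"yaw":0},{"translation":[-0.5,0,0],"yaw":0},{"translation":[-0.6,0,0],"yaw":0},{"translation":[-0.6,0,0],"yaw":0}]'
python3 -c "
from h import *
s=manip.observe();print((s['tool_pos'][:2]-[.4936,-.1282])@[-.104,.9946])"
```

```text
clock: 11.1
tool_pos: [0.4754, 0.0633, 0.0297]
eef_rot: [3.139, -0.001, 1.675]
contact_force: [-1.3, 5.9, 5.0]
gripper_width: 0.293
finger_force: 3.2
0.19233259105808898
```

```bash
python3 -m pendant '[{"translation":[-0.1,0,0],"yaw":0},{"translation":[-0.2,0,0],"yaw":0},{"translation":[-0.3,0,0],"yaw":0},{"translation":[-0.3,0,0],"yaw":0}]'
python3 -c "
from h import *
s=manip.observe();print((s['tool_pos'][:2]-[.4936,-.1282])@[-.104,.9946])"
```

```text
clock: 11.5
tool_pos: [0.4755, 0.0628, 0.0297]
eef_rot: [3.138, -0.006, 1.672]
contact_force: [-1.3, 16.2, 5.8]
gripper_width: 0.294
finger_force: 8.4
0.1918920368395467
```

```bash
python3 -m pendant '[{"translation":[2,0,0],"yaw":0},{"translation":[4,0,-3],"yaw":0},{"translation":[6,0,-8],"yaw":0},{"translation":[8,0,-13],"yaw":0},{"translation":[9,0,-18],"yaw":0},{"translation":[9,0,-22],"yaw":0},{"translation":[9,0,-22],"yaw":0},{"translation":[9,0,-22],"yaw":0}]' 6
python3 - <<'E'
from m import *
d=np.array([-.104,.9946]);nn=np.array([.9946,.104]);o=[.4936,-.1282]
for n in('top','scene'):
    c=cam(n);save(n+'2',c);P=cloud(c);z=P[...,2]
    Q=P[...,:2]-o;a=Q@d;b=Q@nn
    m=(z>.04)&(z<.057)&(a>.05)&(a<.25)&(abs(b)<.045)
    print(n,m.sum(),np.nanmedian(z[m]),rect(np.stack([a[m],b[m]],1)),'outer end',np.percentile(a[m],99.5))
    m=(z>.138)&(z<.175)&(abs(a-.022)<.06)&(abs(b)<.05)
    print('bar',m.sum(),rect(P[m]),np.median(z[m]))
go(.4914,-.1055,.25,73.5)
E
```

```text
clock: 12.3
tool_pos: [0.466, 0.1486, 0.2502]
eef_rot: [3.137, 0.001, 1.676]
contact_force: [0.3, 0.5, -0.4]
gripper_width: 0.7
finger_force: 0.0
top 818 0.05000332514170425 (array([114.7,   1. ]), 129.3, 50.0, 'long axis deg', np.float32(0.01)) outer end 0.17902771331430847
bar 192 (array([ 491.4, -105.6]), 92.2, 16.9, 'long axis deg', np.float32(72.97)) 0.15856215019655762
scene 528 0.0497146837540583 (array([118.6,   0.8]), 132.2, 50.3, 'long axis deg', np.float32(0.26)) outer end 0.18174780562488435
bar 103 (array([ 489.9, -109.5]), 81.5, 15.1, 'long axis deg', np.float32(72.38)) 0.1576113876666293
translation [-25.51   0.11  -0.28] yaw 22.47 cur [0.4638 0.1481 0.2469] 95.97 t 12.4
```

The stone is home: its outer end is at 179–182 mm, it is centred and it is straight. Next, over the T-handle.

```bash
python3 -m pendant '[{"translation":[-3,0,0],"yaw":4},{"translation":[-7,0,0],"yaw":10},{"translation":[-12,0,0],"yaw":17},{"translation":[-17,0,0],"yaw":22.5},{"translation":[-21,0.1,0],"yaw":22.5},{"translation":[-24,0.1,0],"yaw":22.8},{"translation":[-25.5,0.1,0],"yaw":22.8},{"translation":[-25.5,0.1,0],"yaw":22.8},{"translation":[-25.5,0.1,0],"yaw":22.8}]' 6
python3 - <<'E'
from m import *
c=cam('wrist');save('w3',c);P=cloud(c);z=P[...,2]
m=(z>.14)&(z<.175)&(np.hypot(P[...,0]-.4914,P[...,1]+.1055)<.06)
print('bar',m.sum(),np.nanmedian(z[m]),np.nanpercentile(z[m],[5,50,98]),rect(P[m]))
go(.4914,-.1056,.133,73)
E
```

```text
clock: 13.3
tool_pos: [0.4916, -0.1037, 0.247]
eef_rot: [-3.139, -0.001, 1.277]
contact_force: [0.1, 0.5, -0.0]
gripper_width: 0.703
finger_force: 0.0
bar 1512 0.1577179970556128 [0.15421987 0.157718   0.16125445] (array([ 492. , -104.5]), 91.2, 16.6, 'long axis deg', np.float32(73.31))
translation [-0.25  0.06 11.43] yaw 0.22 cur [ 0.4918 -0.1032  0.2473] 73.22 t 13.35
```

View pics/w3.png

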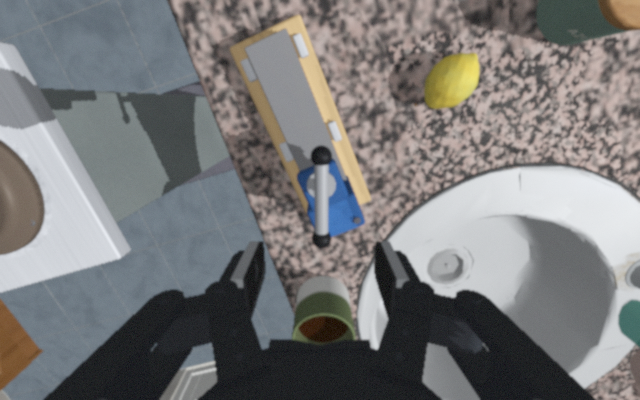

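The wrist view shows the bar aligned with the tool (column 321, rows 155–240). Descend and grip.

```bash
python3 -m pendant '[{"translation":[-0.15,0,4],"yaw":0},{"translation":[-0.2,0,8],"yaw":0},{"translation":[-0.2,0,10.5],"yaw":0},{"translation":[-0.2,0,11.4],"yaw":0},{"translation":[-0.2,0,11.4],"yaw":0},{"translation":[-0.2,0,11.4],"yaw":0}]' 5
python3 -m pendant '[{"translation":[0,0,0],"yaw":0},{"translation":[0,0,0],"yaw":0},{"translation":[0,0,0],"yaw":0},{"translation":[0,0,0],"yaw":0},{"translation":[0,0,0],"yaw":0},{"translation":[0,0,0],"yaw":0},{"translation":[0,0,0],"yaw":0},{"translation":[0,0,0],"yaw":0},{"translation":[0,0,0],"yaw":0},{"translation":[0,0,0],"yaw":0}]' 0.5
python3 -c "
from h import *
s=manip.observe();print(s['torque'],s['q'][5]);go(.4917,-.105,.133,73)"
```

```text
clock: 13.95
tool_pos: [0.4931, -0.106, 0.1355]
eef_rot: [3.139, -0.0, 1.278]
contact_force: [-0.1, 1.9, -0.1]
gripper_width: 0.588
finger_force: 0.0
clock: 14.95
tool_pos: [0.492, -0.1064, 0.1358]
eef_rot: [3.142, -0.0, 1.277]
contact_force: [-3.3, 0.6, 5.7]
gripper_width: 0.119
finger_force: 58.6
[0.22994042 0.45923854 0.02732994] -0.006198147962763188
translation [ 0.13 -0.07  0.28] yaw 0.17 cur [ 0.492  -0.1064  0.1358] 73.17 t 14.95
```

```bash
python3 -m pendant '[{"translation":[0,0,0.03],"yaw":5},{"translation":[0,0,0.07],"yaw":10},{"translation":[0,0,0.1],"yaw":15},{"translation":[0,0,0.14],"yaw":20},{"translation":[0,0,0.17],"yaw":25},{"translation":[0,0,0.21],"yaw":30},{"translation":[0,0,0.24],"yaw":35},{"translation":[0,0,0.28],"yaw":40},{"translation":[0,0,0.31],"yaw":45},{"translation":[0,0,0.35],"yaw":50},{"translation":[0,0,0.38],"yaw":55},{"translation":[0,0,0.42],"yaw":60}]'
python3 -c "
from h import *
s=manip.observe();print(s['torque'],s['q'][5])"
python3 -m pendant '[{"translation":[0,0,0],"yaw":0},{"translation":[0,0,0],"yaw":0},{"translation":[0,0,0],"yaw":0}]'
python3 -c "
from h import *
s=manip.observe();print(s['torque'],s['q'][5]);go(.4917,-.105,.133,73)"
```

```text
clock: 16.15
tool_pos: [0.4911, -0.1056, 0.1316]
eef_rot: [-3.14, 0.002, 0.228]
contact_force: [-4.8, 5.1, 9.4]
gripper_width: 0.12
finger_force: 59.8
[0.59560484 0.71344477 0.31841567] 1.0434983013146228
clock: 16.45
tool_pos: [0.4911, -0.1056, 0.1316]
eef_rot: [-3.139, 0.002, 0.23]
contact_force: [-3.6, 3.3, 8.6]
gripper_width: 0.122
finger_force: 59.3
[0.56444236 0.71774849 0.16303731] 1.0406565652810031
translation [ 0.07 -0.04 -0.14] yaw -59.81 cur [ 0.4911 -0.1056  0.1316] 13.19 t 16.45
```

```bash
T='from h import *
s=manip.observe();print(s["torque"].round(3),s["q"][5].round(4),s["eef_rot"][2])'
python3 -m pendant '[{"translation":[0,0,0.03],"yaw":5},{"translation":[0,0,0.07],"yaw":10},{"translation":[0,0,0.1],"yaw":15},{"translation":[0,0,0.14],"yaw":20}]' | grep force; python3 -c "$T"
python3 -m pendant '[{"translation":[0,0,0],"yaw":0},{"translation":[0,0,0],"yaw":0},{"translation":[0,0,0],"yaw":0}]' | grep clock; python3 -c "$T"
python3 -m pendant '[{"translation":[0,0,0.03],"yaw":5},{"translation":[0,0,0.07],"yaw":10},{"translation":[0,0,0.1],"yaw":15},{"translation":[0,0,0.14],"yaw":20}]'| grep force; python3 -c "$T"
python3 -m pendant '[{"translation":[0,0,0],"yaw":0},{"translation":[0,0,0],"yaw":0},{"translation":[0,0,0],"yaw":0}]' | grep clock; python3 -c "$T"
```

```text
contact_force: [-4.5, 5.1, 9.2]
finger_force: 59.6
[0.84  0.727 0.392] 1.3926 -0.12182621259568394
clock: 17.15
[0.716 0.714 0.149] 1.3898 -0.11931621706522622
contact_force: [-4.1, 7.1, 9.6]
finger_force: 59.8
[1.053 0.614 0.436] 1.7416 -0.47114882511784884
clock: 17.85
[0.947 0.671 0.098] 1.7389 -0.4685809498037783
```

```bash
cat > t.py <<'E'
from h import *
s=manip.observe();print(s["torque"].round(3),s["q"][5].round(4),s["tool_pos"].round(4))
E
python3 -m pendant '[{"translation":[0,0,0.03],"yaw":5},{"translation":[0,0,0.07],"yaw":10},{"translation":[0,0,0.1],"yaw":15}]' | grep force; python3 t.py
python3 -m pendant '[{"translation":[0,0,0],"yaw":0},{"translation":[0,0,0],"yaw":0},{"translation":[0,0,0],"yaw":0}]' | grep clock; python3 t.py
python3 -m pendant '[{"translation":[0,0,0.03],"yaw":5},{"translation":[0,0,0.07],"yaw":10},{"translation":[0,0,0.1],"yaw":15}]'| grep force; python3 t.py
python3 -m pendant '[{"translation":[0,0,0],"yaw":0},{"translation":[0,0,0],"yaw":0},{"translation":[0,0,0],"yaw":0},{"translation":[0,0,0],"yaw":0},{"translation":[0,0,0],"yaw":0}]' | grep clock; python3 t.py
```

```text
contact_force: [-2.7, 7.1, 8.7]
finger_force: 59.8
[1.109 0.571 0.432] 2.0033 [ 0.4914 -0.1045  0.1279]
clock: 18.45
[1.041 0.558 0.174] 2.0005 [ 0.4914 -0.1045  0.1278]
contact_force: [-3.5, 7.2, 8.6]
finger_force: 59.9
[1.253 0.403 0.469] 2.265 [ 0.4916 -0.1043  0.1268]
clock: 19.25
[1.166 0.473 0.216] 2.2622 [ 0.4916 -0.1043  0.1268]
```

```bash
for i in 1 2 3 4 5 6 7 8; do python3 -m pendant '[{"translation":[0,0,0],"yaw":0}]' >/dev/null; python3 t.py; done
python3 - <<'E'
from m import *
for n in('top','scene'):
    c=cam(n);save(n+'3',c)
    im=c['img'][:,:,::-1]
    if n=='scene': cv2.imwrite('pics/s3c.png',cv2.resize(im[160:290,290:430],None,fx=4,fy=4,interpolation=cv2.INTER_CUBIC))
E
```

```text
[1.197 0.43  0.224] 2.2621 [ 0.4916 -0.1043  0.1268]
[1.087 0.448 0.227] 2.2622 [ 0.4916 -0.1043  0.1268]
[1.112 0.468 0.227] 2.2622 [ 0.4916 -0.1043  0.1268]
[1.175 0.434 0.216] 2.2621 [ 0.4916 -0.1043  0.1268]
[1.14  0.431 0.24 ] 2.2622 [ 0.4917 -0.1043  0.1268]
[1.167 0.416 0.202] 2.2622 [ 0.4916 -0.1043  0.1268]
[1.158 0.475 0.219] 2.2621 [ 0.4917 -0.1043  0.1268]
[1.124 0.467 0.234] 2.2622 [ 0.4917 -0.1043  0.1268]
```

View pics/s3c.png

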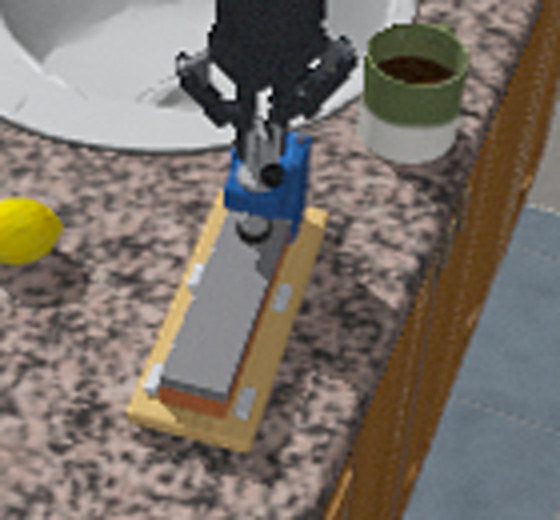

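The crop shows the foot down on or near the stone at about (255,230), with the fingers on the bar. I'll refine the absolute screw angle from the saved pre-turn bar heights.

```bash
python3 - <<'E'
from m import *
from scipy.optimize import least_squares
d=np.array([-.104,.9946]);nn=np.array([.9946,.104]);o=[.4936,-.1282]
for n in('top','scene'):
    P=np.load(n+'.npy');z=P[...,2]
    for nm,c,R in(('bar',None,0),):
        Q=P[...,:2]-[.4916,-.1053];h=np.radians(73.2);u=Q@[np.cos(h),np.sin(h)];v=Q@[-np.sin(h),np.cos(h)]
        k=(z>.14)&(z<.17)
        b=k&(abs(u)<.03)&(abs(v)<.009);
        X=P[b]; uu,vv=u[b],v[b]
        # cylinder fit r=6mm, ball fit r=9mm
        f=least_squares(lambda p:np.hypot(vv-p[0],X[:,2]-p[1])-.006,[0,.152],loss='soft_l1',f_scale=.0007)
        print(n,'cyl',b.sum(),f.x.round(4),'rms',np.sqrt(np.mean(f.fun**2)).round(4),'max z',np.percentile(X[:,2],[50,90]).round(4))
        for sg in(1,-1):
            b=k&(abs(u-sg*.038)<.010)&(abs(v)<.011);X=np.stack([u[b],v[b],z[b]],1)
            f=least_squares(lambda p:np.linalg.norm(X-p,axis=1)-.009,[sg*.038,0,.153],loss='soft_l1',f_scale=.0007)
            print('  ball',b.sum(),f.x.round(4),np.sqrt(np.mean(f.fun**2)).round(4))
    Q=P[...,:2]-o;a=Q@d;b=Q@nn
    m=(z>.1)&(z<.108)&(a>-.04)&(a<.04)&(abs(b)<.022);print('  frame top',m.sum(),np.median(z[m]))
E
```

```text
top cyl 114 [-1.000e-04  1.533e-01] rms 0.0015 max z [0.1579 0.1605]
  ball 42 [0.0365 0.0002 0.1534] 0.0015
  ball 44 [-0.0386 -0.0006  0.1541] 0.0015
  frame top 276 0.10485392540627658
scene cyl 76 [-0.      0.1532] rms 0.002 max z [0.1574 0.1601]
  ball 35 [3.73e-02 1.00e-04 1.53e-01] 0.0018
  ball 24 [-0.0385 -0.0005  0.1537] 0.0013
  frame top 138 0.10465197710711094
```

Start screw ≈ 0.4, so it is now at about 2.65. A further 35° gives about 3.26, still inside the wrist range (q6 ≈ 2.87).

```bash
python3 -m pendant '[{"translation":[0,0,0.03],"yaw":5},{"translation":[0,0,0.07],"yaw":10},{"translation":[0,0,0.1],"yaw":15},{"translation":[0,0,0.14],"yaw":20},{"translation":[0,0,0.17],"yaw":25},{"translation":[0,0,0.21],"yaw":30},{"translation":[0,0,0.24],"yaw":35}]' | grep force; python3 t.py
python3 -m pendant '[{"translation":[0,0,0],"yaw":0},{"translation":[0,0,0],"yaw":0},{"translation":[0,0,0],"yaw":0},{"translation":[0,0,0],"yaw":0}]'; python3 t.py
```

```text
contact_force: [-1.7, 8.6, 7.6]
finger_force: 60.2
[1.335 0.176 0.584] 2.8755 [ 0.4924 -0.1041  0.1245]
clock: 21.25
tool_pos: [0.4924, -0.1041, 0.1244]
eef_rot: [-3.141, 0.004, -1.603]
contact_force: [-1.0, 8.2, 6.9]
gripper_width: 0.123
finger_force: 59.6
[1.267 0.188 0.31 ] 2.8727 [ 0.4924 -0.1041  0.1244]
```

Torque rose as predicted (0.58 N m moving). Release and rise.

```bash
python3 -m pendant '[{"translation":[0,0,0],"yaw":0},{"translation":[0,0,0],"yaw":0},{"translation":[0,0,0],"yaw":0},{"translation":[0,0,0],"yaw":0},{"translation":[0,0,0],"yaw":0},{"translation":[0,0,-2],"yaw":0},{"translation":[0,0,-6],"yaw":0},{"translation":[0,0,-10],"yaw":0},{"translation":[0,0,-14],"yaw":0},{"translation":[0,0,-17],"yaw":0},{"translation":[0,0,-17],"yaw":0},{"translation":[0,0,-17],"yaw":0}]' 5
python3 - <<'E'
from m import *
d=np.array([-.104,.9946]);nn=np.array([.9946,.104]);o=[.4936,-.1282]
c=cam('scene');save('scene4',c);P=cloud(c);z=P[...,2];Q=P[...,:2]-o;a=Q@d;b=Q@nn
m=(z>.04)&(z<.057)&(a>.05)&(a<.25)&(abs(b)<.045)
print(np.nanmedian(z[m]),rect(np.stack([a[m],b[m]],1)),'end',np.percentile(a[m],99.5))
m=(z>.125)&(z<.16)&(abs(a-.022)<.06)&(abs(b)<.05);print('bar',rect(P[m]),np.median(z[m]),np.percentile(z[m],95))
cv2.imwrite('pics/s4c.png',cv2.resize(c['img'][160:290,290:430,::-1],None,fx=4,fy=4,interpolation=cv2.INTER_CUBIC))
E
```

```text
clock: 22.45
tool_pos: [0.4922, -0.1067, 0.2935]
eef_rot: [-3.14, -0.001, -1.603]
contact_force: [0.1, -0.3, -1.1]
gripper_width: 0.584
finger_force: 0.0
0.049811164596063884 (array([116.5,   0.7]), 50.1, 132.8, 'long axis deg', np.float32(-0.22)) end 0.18194353993967485
bar (array([ 491.1, -103.4]), 92.9, 16.1, 'long axis deg', np.float32(89.69)) 0.14644329437423498 0.15008954824144805
```

View pics/s4c.png

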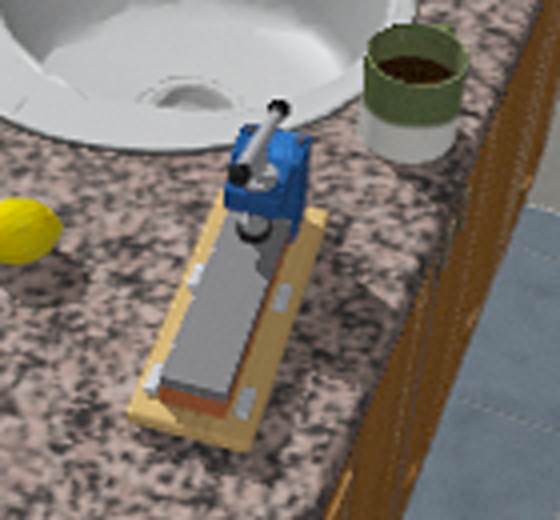

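The bar has turned 163.5° and sunk 11 mm, which puts the screw at about 3.25. The stone is still home, and the gripper is clear at 0.29 m. Handing in.

```bash
python3 -c "
from rig import manip
print(manip.sign_off())"
```

```text
the job is handed in; nothing more can be done
None
```

The stone lies grey side up, home against the end stop, and clamped with the screw at about 3.25 rad (my estimate from camera height and turn angle). The gripper has let go and is clear, and the job is handed in; no verdict came back.

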